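Draw the end piece of a mosaic sign tight with its cam lock

ROBOT

A 6-joint arm with a two-finger parallel gripper is mounted at the origin on the work surface. World frame = base frame: x ahead of the robot, y to its left, z up, the work surface at z = 0. Lengths are in mm, angles in rad, forces in N, time in s.
With the tool pointing down it reaches from about 400 to 925 mm from the base axis. Payload 3.4 kg.
Tool frame: the origin (TCP) lies between the finger pads; the fingertips stand 19 mm ahead of it and the grasp point (between the pads) is the TCP; x points along the fingers, y is the direction in which the jaws open and shut, and the axes are right-handed (so a half turn about x gives the same grasp; the last joint's range is limited). The gripper opens to 85 mm and grips with 20 to 120 N. Pads are 22 mm wide; open, the fingers measure 114 mm over their backs; the gripper's body (76 mm by 85 mm) begins 54 mm behind the grasp point. The pads swing forward as they close: fully open they stand 13 mm farther back than shut.
Start: joints at [-1.403, 0.307, 1.506, -0, 1.328, -0.073], TCP at [137.101, -558.421, 212.805] pointing down, gripper open.
Joint ranges: [-3.12, 3.12], [-1.05, 2.28], [0.14, 2.33], [-1.42, 4.57], [0.1, 2.73], [-2.68, 2.68]. Speed limits (rad/s): [2.57, 2.57, 3.14, 3.14, 3.14, 3.14].

INTERFACE

Orientations are given as a 3x3 rotation matrix whose columns are the frame's x, y, z axes.
In Python, from cell import status, capture, job_done gives the robot as it stands. The module is installed in compiled form; this text tells all that it offers.
- The arm moves only by the tool carry_out, never from a script. Its argument "moves" is a list of rows, each a list of 6 numbers: the shift along the tool's x, y, z in mm, then the turn, a rotation vector about the tool's x, y, z in degrees. A call has 1 to 20 rows; each row is the pose to reach, as a shift and turn from the pose commanded when the call began, along the tool's axes at that moment; what a row does not reach only later rows make up. A row lasts 1/8 s, in which the tool goes at most 62.5 mm and 10.7 degrees, less where a joint would pass 70% of its speed; a pose out of reach is approached as far as the arm can. A call with a gripper value outside its range is refused whole. "hand" is the opening in per cent of the stroke, from 0 (shut) to 100 (fully open), set as the call begins (left out, the last holds). The fingers move at their own pace and stop on an object; "newtons" is the grip in N (left out, the last holds). Time passes only in rows, so rows that repeat a pose let the fingers close. It gives the time, the measured TCP pose, the force and the opening at its end, in the units of the state.
- status.get_obs(): the state, without advancing time (a new reading comes with each control period).
- capture(name): name is "side" or "top"; returns a dict with "pixels" (384x512x3 uint8, red, green, blue), "mtx" (3x3 intrinsics, pixels), "world_from_camera" (4x4, takes a point from camera to world coordinates). Camera axes: x right, y down, z forward; pixel columns grow to the right and rows downward; lengths in mm; the calibration is good to about 2 mm. A picture is of the moment at which its call begins. There is no depth.
- job_done(): hands the job in, once; it reports no verdict.
The state is a dict: "time": time; "joint_positions": joint angles; "qvel": joint speeds; "tau": joint torques, N m; "ee_pos": TCP position; "ee_rot": TCP orientation; "force": force on the tool from outside, world axes, zero at the start; "moment": the same for the moment, N m; "grip_width": finger opening in mm.
Only numpy, scipy, OpenCV 4.12 (cv2) and the standard library are available. Lean on these libraries where they do the work, as an engineer would, in place of code of your own. Each camera call takes 0.05 s, during which the arm holds its last target. There are 200 camera calls.

TASK

Join the loose end piece of the mosaic sign to the main piece: open the cam lock if it is not open, slide the end piece in until its headed stud is inside the cam and the piece just meets the rubber strip, then turn the cam clockwise until it holds the piece firmly, so that, once let go, it keeps pulling on the stud with about 10 N (between 6 and 15 N). Do not force it: even while turning, the pull must never go above 20 N, nor may the stud be rammed against a shut cam. Let go, and leave the jar, the dish and the tweezers where they are.

Things in the scene. Friction and masses are not known exactly. Their poses are not given: they have to be found in the camera images.
- sign: Fixed main piece: plywood board 370 x 170 mm (own x -130 to 240 mm), top 12 mm above the table, with a white plaster panel (top 42 mm) with mosaic. Origin: on the table under the cam's vertical axis; z up, x from the cam towards the end piece: it slides along -x. Wooden guides 14 mm high beside its path, x = 50 to 235 mm, inner faces at y = +-57 mm.
- joint_face (a point): Middle of the panel's joint face (sign x = 36 mm, height 27 mm), in a recess 68 mm wide for cam and stud. At sign y = +-46 mm two black rubber pads stand out of it; their front faces lie anywhere from sign x = 41 to 49 mm, different each time and not measured. Squeezed, both together push back with 6 N per mm (up to 6 mm).
- cam (a joint): Cam angle, rad, 0 to 2.8, growing clockwise from above. 0 (firm stop): open, mouth towards the end piece, the stud head passes with room to spare; past 0.3 it hits the spiral wall. From 0.5 on the slot's wall is behind the head and draws it in 6 mm per rad. Starts at 0 to 0.9. Stays where left, also under load: may be regripped.
- cam_axis (a point): Point on the cam's axis at board top (12 mm high). Feel: the free cam turns with 0.06 N m. With the end piece just on the rubber the slack ends at about 0.75 to 2.1 rad; then the pull on the stud grows by very roughly 50 N per rad and the torque needed to hold it there is about 0.011 N m per N of pull above that of the free cam (friction varies by a fifth). Let go, the pull drops by about a third.
- cam_grip (a point): Centre of the cam's grip bar, on the cam axis, 58 mm above the table: upright dark wood bar 44 mm long, 14 mm thick, 26 mm high (45 to 71 mm above the table) on a clear round cover 64 mm across (top at 45 mm). Own x points along the bar to its red end, which marks the mouth: along sign x at cam angle 0, turning with the cam.
- wing: Loose end piece, about 0.3 kg, on the board between the guides (2 mm play each side): white plaster block 90 (x) x 110 x 30 mm with mosaic. Origin: on its underside, 12 mm above the table, 35 mm behind its face to the cam, 55 mm before its far end face; axes as the sign's. It meets the rubber with its origin at sign x = 76 to 84 mm; starts at 105 to 124 mm.
- stud_head (a point): Axis of the stud's head, 64.5 mm from the end piece's origin on the cam's side (own x = -64.5 mm), 27 mm above the table: upright steel barrel, 11 mm in diameter, 22 mm high, on a horizontal neck 6 mm thick that sticks out of the end piece's face.
- wing_grip (a point): Centre of the wooden handle on the end piece, 15 mm from its origin on the far side from the cam, 55 mm above the table: block 16 mm thick along the sliding direction, 50 mm long across it, 26 mm high (42 to 68 mm above the table).
- jar: Closed glass jar with steel cap, 68 mm in diameter, 85 mm high, beside the board; origin under its centre. Leave alone.
- dish: White bowl, 70 mm in diameter, 30 mm high, beside the board; origin under its centre. Leave alone.
- tweezers: Steel tweezers, 120 mm long, 8 mm high, lying beside the board; origin under the middle. Leave alone.
Things that resemble listed ones, but are neither listed nor needed, are in the scene too. There is more than one size of the wing; the job needs the smallest.

How it is judged (in metres and radians):
On the way, in this order (a step that is already met when the one before it is completed fails the run):
1. the end piece has been slid in so that the stud's head is in the cam (its origin within 87 mm of the cam axis) (x of wing in the frame of sign below 0.087 m), for 0.2 s.
2. the cam is turned onto the stud and pulls it with at least 6 N (value of joint cam above 0.6 rad and contact force between wing and cam above 6 N), for 0.2 s.
At the end, for the whole second after the job is handed in: the cam is turned past 0.6 rad and, let go, keeps pulling the stud with 6 to 15 N; the end piece is at rest, straight within 0.06 rad, its origin 69 to 84.5 mm from the cam axis, against the rubber; the bystanders are where they were (all of step 2 and contact force between wing and cam below 15 N and x of wing in the frame of sign between 0.069 and 0.0845 m and linear speed of wing below 0.01 m/s and angular speed of cam below 0.05 rad/s and angle between the x axis of wing and the x axis of sign, either way round below 0.06 rad); the robot touches nothing.
It fails at once if the cam and the stud are forced: more than 21 N between them (contact force between wing and cam above 21 N).
It fails at once if the jar moved by more than 25 mm (distance of jar from where it was at the start of the episode above 0.025 m).
It fails at once if the dish moved by more than 25 mm (distance of dish from where it was at the start of the episode above 0.025 m).
It fails at once if the tweezers moved by more than 25 mm (distance of tweezers from where it was at the start of the episode above 0.025 m).
It also fails if it takes over 72 s, if anything falls off the work surface, if the arm or the gripper's body presses on something with over 40 N, if the wrist force passes 120 N, or if a joint passes its speed limit or range.

## Working session

There is one attempt and no reset: what is moved stays moved. The work goes in short steps, Python scripts to look and compute and a tool call to move; the robot and the scene stay as the last step left them, time stands still between calls to the robot, and variables do not carry over. Pictures are saved under pics/ and viewed, about 8 in all and at most 12, crops included, and the job is handed in when it is done.

Besides the shell and the picture viewer there is one more tool, called after ">>>" as name([rows], argument=value, ...), one row to a line, values as JSON. carry_out: Moves the arm, as the interface text tells. Its arguments: {"type":"object","properties":{"moves":{"type":"array"},"hand":{"type":"number"},"newtons":{"type":"number"}},"required":["moves"]}

```bash
mkdir -p pics; python3 - <<'E'
from cell import status,capture
import cv2,numpy as np
o=status.get_obs(); print({k:np.round(v,3).tolist() for k,v in o.items()})
for n in("top","side"):
    c=capture(n); cv2.imwrite(f"pics/{n}0.png",c["pixels"][:,:,::-1]); print(c["mtx"].tolist(),np.round(c["world_from_camera"],4).tolist())
E
```

```text
{'time': 0.0, 'joint_positions': [-1.404, 0.308, 1.508, 0.0, 1.328, -0.074], 'qvel': [0.001, -0.0, -0.001, -0.001, -0.001, -0.0], 'tau': [0.001, -45.755, -25.192, -0.0, 0.013, 0.0], 'ee_pos': [136.983, -557.682, 211.877], 'ee_rot': [[-0.0, 0.238, -0.971], [0.002, -0.971, -0.238], [-1.0, -0.002, -0.0]], 'force': [-0.309, -0.505, 0.066], 'moment': [-0.011, 0.014, 0.021], 'grip_width': 85.622}
[[349.1087192178857, 0.0, 259.05654034902904], [0.0, 349.1087192178857, 185.80814400858827], [0.0, 0.0, 1.0]] [[0.0146, -0.9859, 0.1665, 451.6704], [-0.9997, -0.0111, 0.0217, -23.7433], [-0.0195, -0.1668, -0.9858, 788.793], [0.0, 0.0, 0.0, 1.0]]
[[364.8442710236229, 0.0, 251.1269957518179], [0.0, 364.8442710236229, 188.75110700119208], [0.0, 0.0, 1.0]] [[0.7322, -0.3396, 0.5904, 149.584], [-0.681, -0.3484, 0.6441, -489.6285], [-0.0131, -0.8737, -0.4864, 435.1946], [0.0, 0.0, 0.0, 1.0]]
```

View pics/top0.png

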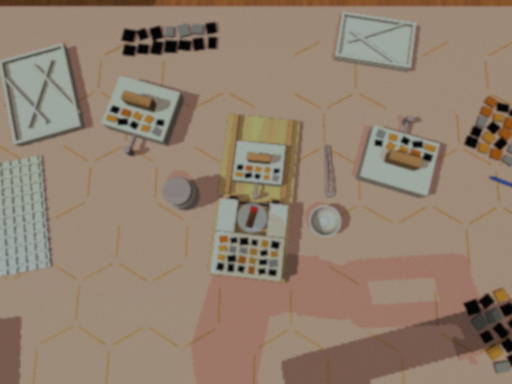

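View pics/side0.png

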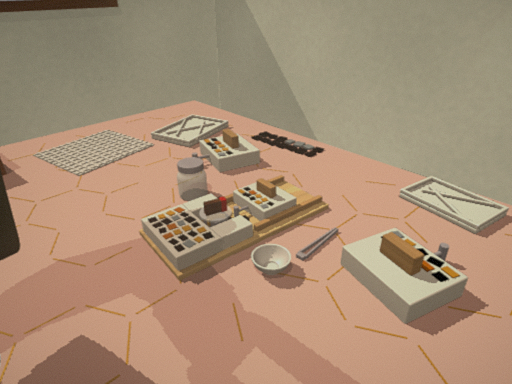

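Top view: the sign is at about (250,200), with the cam at (252,218). There are three pieces that could be the wing: (259,163) on the board between the guides, (143,108) loose at the left, and (400,160) loose at the right. The one on the board is the smallest, so I choose it. The jar is at (180,193), the dish at (326,220) and the tweezers at (330,170). Next is the close crop to check.

```bash
cat > h.py <<'E'
import numpy as np,cv2
from cell import status,capture
def ray(c,uv,z):
    T=c["world_from_camera"]; d=T[:3,:3]@np.linalg.solve(c["mtx"],[uv[0],uv[1],1.]); o=T[:3,3]
    return o+d*(z-o[2])/d[2]
def proj(c,p):
    T=c["world_from_camera"]; q=c["mtx"]@(T[:3,:3].T@(np.array(p)-T[:3,3])); return q[:2]/q[2]
def crop(c,name,u0,v0,w,h,s):
    cv2.imwrite(name,cv2.resize(c["pixels"][v0:v0+h,u0:u0+w,::-1],None,fx=s,fy=s,interpolation=cv2.INTER_CUBIC))
E
python3 - <<'E'
from h import *
c=capture("top"); crop(c,"pics/c1.png",205,110,100,100,6); 
c2=capture("top"); crop(c2,"pics/c1.png",200,110,110,100+75,3)
s=capture("side")
a=cv2.resize(c["pixels"][110:285,200:310,::-1],None,fx=3.4,fy=3.4,interpolation=cv2.INTER_CUBIC)
b=cv2.resize(s["pixels"][170:270,135:335,::-1],None,fx=2.1,fy=2.1,interpolation=cv2.INTER_CUBIC)
im=np.zeros((595,800,3),np.uint8); im[:a.shape[0],:a.shape[1]]=a; im[:b.shape[0],376:376+b.shape[1]]=b
cv2.imwrite("pics/c1.png",im)
for n,k in(("top",c),("side",s)):
    hsv=cv2.cvtColor(k["pixels"],cv2.COLOR_RGB2HSV).astype(int); 
    H,S,V=hsv[...,0],hsv[...,1],hsv[...,2]
    m=((H<6)|(H>174))&(S>180)&(V>80)
    n_,l,st,ce=cv2.connectedComponentsWithStats(m.astype(np.uint8))
    for i in range(1,n_):
        if st[i,4]>4: print(n,st[i].tolist(),ce[i].round(1))
E
```

```text
top [251, 208, 5, 5, 20] [253.2 209.8]
side [219, 197, 7, 4, 19] [222.1 198.4]
```

View pics/c1.png

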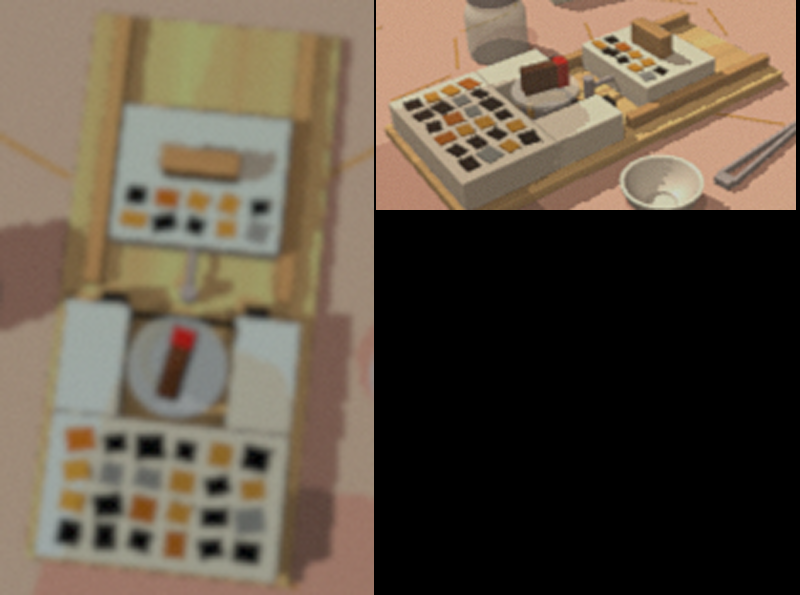

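The crop shows the wing at crop (200,180), with its handle at (200,162) and its stud head at (190,290). The bar's red end is at (183,338) and its dark end at (170,395). The cam is turned slightly clockwise relative to the sign's axis.

```bash
python3 - <<'E'
from h import *
c=capture("top"); s=capture("side")
P=lambda u,v,z: ray(c,(200+(u+.5)/3.4-.5,110+(v+.5)/3.4-.5),z)[:2]
w=np.array([P(*q,42) for q in((124,105),(292,122),(278,254),(111,240))])
print("wing corners",w.round(1).tolist(),"sides",[np.linalg.norm(w[i]-w[(i+1)%4]).round(1) for i in range(4)],"centre",w.mean(0).round(1))
b=np.array([P(*q,12) for q in((95,13),(348,38))]); print("board far edge",b.round(1).tolist(),np.linalg.norm(b[0]-b[1]))
pn=np.array([P(*q,42) for q in((68,300),(300,320),(278,578),(38,555))]);print("panel",pn.round(1).tolist(),[np.linalg.norm(pn[i]-pn[(i+1)%4]).round(1) for i in range(4)])
cc=P(178,367,45); print("cover centre",cc.round(1))
for n,k,box in(("top",c,(235,195,270,235)),("side",s,(198,190,235,222))):
    hsv=cv2.cvtColor(k["pixels"],cv2.COLOR_RGB2HSV).astype(int); H,S,V=[hsv[...,i] for i in range(3)]
    m=(S>110)&((V<120)|((H<6)|(H>174))&(S>170)); z=np.zeros_like(m); z[box[1]:box[3],box[0]:box[2]]=1; m&=z
    n_,l,st,ce=cv2.connectedComponentsWithStats(m.astype(np.uint8)); i=1+np.argmax(st[1:,4])
    r=cv2.minAreaRect(np.argwhere(l==i)[:,::-1].astype(np.float32)); print(n,st[i].tolist(),ce[i].round(1),r)
    if n=="top":
        bp=cv2.boxPoints(r); print([ray(c,p,71)[:2].round(1).tolist() for p in bp], ray(c,ce[i],68)[:2])
# handle
hsv=cv2.cvtColor(c["pixels"],cv2.COLOR_RGB2HSV).astype(int); H,S,V=[hsv[...,i] for i in range(3)]
m=(S>90)&(H<22); z=np.zeros_like(m); z[148:165,243:276]=1; m&=z
n_,l,st,ce=cv2.connectedComponentsWithStats(m.astype(np.uint8)); i=1+np.argmax(st[1:,4])
r=cv2.minAreaRect(np.argwhere(l==i)[:,::-1].astype(np.float32)); print("handle",st[i].tolist(),ce[i],[ray(c,p,68)[:2].round(1).tolist() for p in cv2.boxPoints(r)],ray(c,ce[i],66)[:2])
for nm,q in(("jar",(180,193,85)),("dish",(326,220,30)),("tw",(330,170,4))): print(nm,ray(c,q[:2],q[2]).round(0))
E
```

```text
wing corners [[679.2, 45.2], [668.7, -64.5], [581.6, -55.7], [589.5, 51.2]] sides [np.float64(110.1), np.float64(87.6), np.float64(107.2), np.float64(90.0)] centre [629.8  -6. ]
board far edge [[754.0, 69.6], [737.2, -104.3]] 174.67531884177532
panel [[550.4, 77.5], [539.4, -69.8], [381.1, -56.5], [392.3, 90.7]] [np.float64(147.7), np.float64(158.9), np.float64(147.7), np.float64(158.6)]
cover centre [508.5   6.7]
top [247, 207, 10, 19, 87] [251.4 216.1] ((251.45285034179688, 216.41510009765625), (4.944979667663574, 18.95575714111328), 15.945395469665527)
[[491.5, 16.7], [529.1, 6.7], [526.4, -3.2], [488.9, 6.9]] [509.87006185   7.00796906]
side [204, 197, 29, 18, 254] [217.6 204.4] ((218.46340942382812, 204.32925415039062), (14.527352333068848, 29.543603897094727), 77.90524291992188)
handle [248, 153, 23, 10, 174] [258.81609195 157.48275862] [[628.4, 17.8], [645.4, 16.3], [640.5, -30.9], [623.5, -29.2]] [634.91966616  -6.4277143 ]
jar [554. 153.  85.]
dish [ 507. -153.   30.]
tw [ 623. -168.    4.]
```

Measurements agree with the given sizes:
- The sign's yaw is about -5°.
- The cam axis is at about (509, 7).
- The bar points at about -15°, so the cam is at about 0.17 rad.
- The wing origin is at sign x of about 111 mm, with the handle at (635, -6.4).

I'll move above the cam with j6 on its negative side, so one grip can cover the whole turn.

>>> carry_out([
  [4,-25,-28,-8,0,0],
  [8,-51,-55,-17,0,0],
  [12,-77,-83,-25,0,0],
  [16,-102,-110,-34,0,0],
  [20,-128,-138,-42,0,0],
  [24,-153,-165,-50,0,0],
  [28,-179,-193,-59,0,0],
  [32,-204,-220,-67,0,0],
  [36,-230,-248,-76,0,0],
  [40,-256,-276,-84,0,0],
  [44,-281,-303,-92,0,0],
  [49,-307,-331,-101,0,0],
  [53,-332,-358,-109,0,0],
  [57,-358,-386,-118,0,0],
  [61,-383,-413,-126,0,0],
  [65,-409,-441,-134,0,0],
  [69,-435,-468,-143,0,0],
  [73,-460,-496,-151,0,0],
  [73,-460,-496,-151,0,0],
  [73,-460,-496,-151,0,0],
], hand=50)

```text
time: 2.85
ee_pos: [508.5, 6.4, 139.7]
ee_rot: [[-0.001, 0.263, 0.965], [-0.0, 0.965, -0.263], [-1.0, -0.001, -0.001]]
force: [0.4, 0.1, -0.5]
grip_width: 42.5
```

>>> carry_out([
  [12,0,0,0,0,0],
  [24,0,0,0,0,0],
  [36,0,0,0,0,0],
  [48,0,0,0,0,0],
  [58,0,0,0,0,0],
  [66,0,0,0,0,0],
  [72,0,0,0,0,0],
  [72,0,0,0,0,0],
])

```text
time: 3.85
ee_pos: [508.9, 6.6, 67.4]
ee_rot: [[-0.001, 0.262, 0.965], [0.0, 0.965, -0.262], [-1.0, -0.0, -0.001]]
force: [0.1, 0.1, 0.2]
grip_width: 42.5
```

```bash
python3 - <<'E'
from h import *
o=status.get_obs(); print(o["ee_pos"],o["force"],o["moment"])
c=capture("side");t=capture("top")
a=cv2.resize(c["pixels"][140:260,150:290,::-1],None,fx=4,fy=4,interpolation=cv2.INTER_CUBIC)
cv2.imwrite("pics/g1.png",a); print(proj(c,(509,7,71)))
E
```

```text
[508.86337049   6.64661274  67.40629744] [0.06810611 0.09114056 0.2126867 ] [-0.0617501 -0.0781592  0.0193623]
[214.96334117 200.63441728]
```

View pics/g1.png

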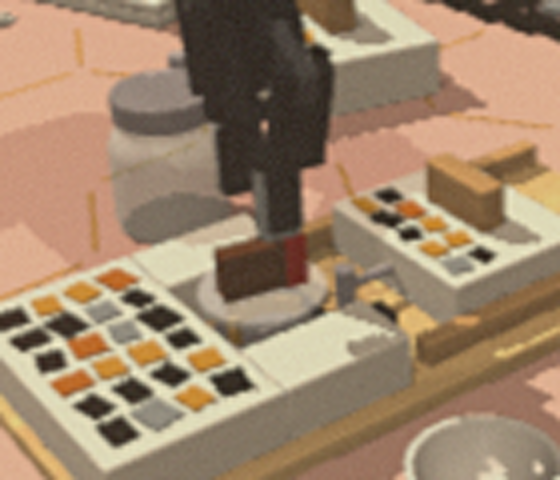

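The bar is unobstructed at crop (260,265). One fingertip shows at (278,215), seemingly behind the bar, so I'll compare the expected fingertip pixels with the picture before closing.

```bash
python3 - <<'E'
from h import *
c=capture("side")
for s in(-1,1):
    for z in(52,67,100): print(s,z,((proj(c,(509+s*21*.262,6.6+s*21*.965,z))-[150,140])*4).round())
for p in((530,1,71),(488,12,71),(509,7,45)): print(p,((proj(c,p)-[150,140])*4).round())
E
```

```text
-1 52 [280. 296.]
-1 67 [278. 270.]
-1 100 [274. 210.]
1 52 [246. 256.]
1 67 [244. 231.]
1 100 [240. 172.]
(530, 1, 71) [301. 232.]
(488, 12, 71) [219. 254.]
(509, 7, 45) [263. 288.]
```

```bash
python3 - <<'E'
from h import *
c=capture("side");t=capture("top")
g=lambda i:(255*(i/255.)**.5).astype(np.uint8)
a=cv2.resize(g(c["pixels"][120:225,180:260,::-1]),None,fx=5,fy=5,interpolation=cv2.INTER_CUBIC)
b=cv2.resize(g(t["pixels"][170:275,210:290,::-1]),None,fx=5,fy=5,interpolation=cv2.INTER_CUBIC)
cv2.imwrite("pics/g2.png",np.hstack([a,b]))
E
```

```text
(no output)
```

View pics/g2.png

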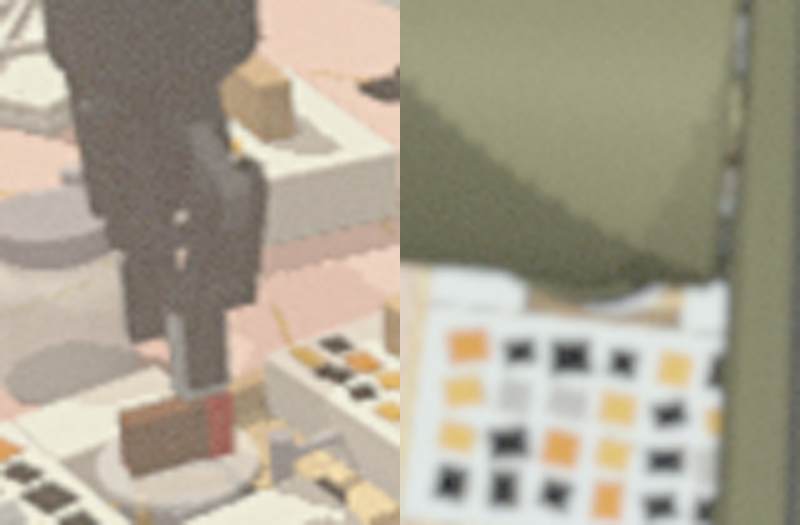

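The finger seems to end at the bar's top edge, at (205,392) in the left half. That would put the tip about 30 mm higher than computed, or else behind the bar. Closing gently will settle it, since the opening will read about 14 mm only if the bar is between the pads.

>>> carry_out([
  [0,0,0,0,0,0],
  [0,0,0,0,0,0],
  [0,0,0,0,0,0],
  [0,0,0,0,0,0],
  [0,0,0,0,0,0],
  [0,0,0,0,0,0],
], hand=0, newtons=30)

```text
time: 4.85
ee_pos: [509.1, 6.6, 67.8]
ee_rot: [[0.0, 0.262, 0.965], [0.0, 0.965, -0.262], [-1.0, 0.0, 0.0]]
force: [0.1, -0.1, -0.8]
grip_width: -0.1
```

```bash
python3 - <<'E'
from h import *
o=status.get_obs(); print(o["ee_pos"],o["force"],o["moment"])
c=capture("side")
g=lambda i:(255*(i/255.)**.5).astype(np.uint8)
a=cv2.resize(g(c["pixels"][120:225,180:260,::-1]),None,fx=5,fy=5,interpolation=cv2.INTER_CUBIC)
cv2.imwrite("pics/g3.png",a)
E
```

```text
[509.10388623   6.59381292  67.81364777] [ 0.06582682 -0.14755937 -0.83948696] [-0.00184684  0.03034897  0.03549474]
```

View pics/g3.png

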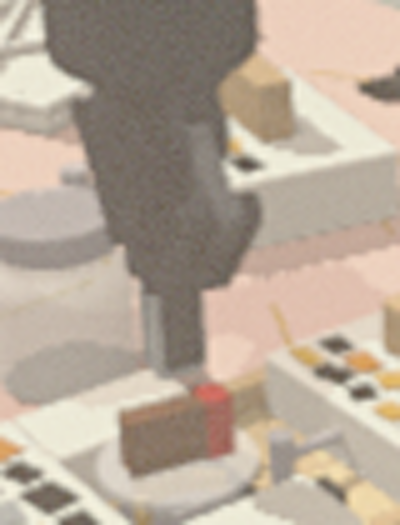

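The hand closed to 0 mm, and the tips show at (175,372), above the bar top at (175,403). So the fingers really are higher than ee_pos suggests, by roughly 30 mm, or else offset. I'll reopen and move back over the free far part of the board, where both cameras can see the tips.

>>> carry_out([
  [-25,0,0,0,0,0],
  [-50,0,0,0,0,0],
  [-60,0,50,0,0,0],
  [-60,0,100,0,0,0],
  [-60,0,150,0,0,0],
  [-60,0,200,0,0,0],
  [-60,0,250,0,0,0],
  [-60,0,250,0,0,0],
  [-60,0,250,0,0,0],
], hand=0)

```text
time: 6.02
ee_pos: [749.3, -58.8, 126.8]
ee_rot: [[-0.002, 0.262, 0.965], [0.0, 0.965, -0.262], [-1.0, -0.0, -0.003]]
force: [-0.1, 0.3, 0.5]
grip_width: -0.1
```

```bash
python3 - <<'E'
from h import *
o=status.get_obs(); p=o["ee_pos"]; tip=p-[0,0,19]; print(p)
g=lambda i:(255*(i/255.)**.5).astype(np.uint8)
out=[]
for n in("side","top"):
    c=capture(n); q=proj(c,tip); u,v=int(q[0])-40,max(0,int(q[1])-60); print(n,q,"origin",u,v,"marker local*5",(q-[u,v])*5)
    im=g(c["pixels"][v:v+105,u:u+80,::-1]); out.append(cv2.resize(im,(400,525),interpolation=cv2.INTER_CUBIC))
cv2.imwrite("pics/g4.png",np.hstack(out))
E
```

```text
[749.27539318 -58.83050874 126.81045311]
side [320.32062037 157.5003374 ] origin 280 97 marker local*5 [201.60310183 302.50168698]
top [284.61793716  98.80778757] origin 244 38 marker local*5 [203.08968582 304.03893786]
```

View pics/g4.png

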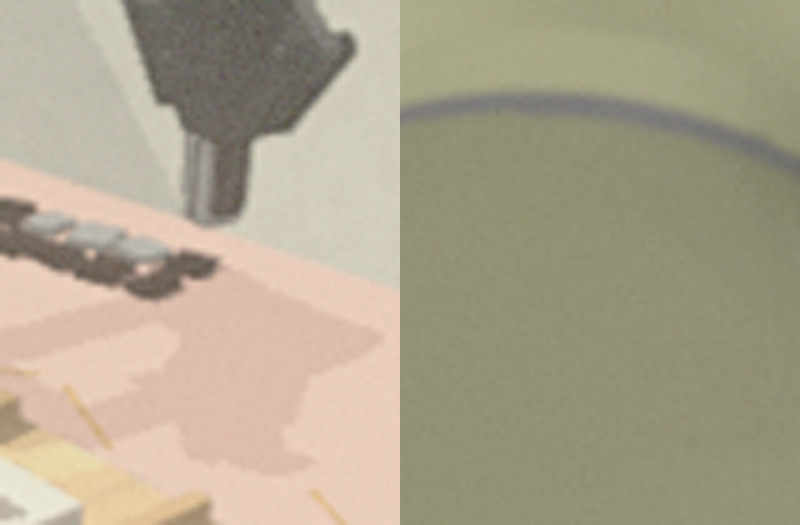

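The side view shows the tip at (213,220) where ee_pos predicts (202,302), the same ~16 px mismatch as before. The top view is blocked by the arm. Touching the bare table just beyond the board will tell a height offset from a sideways one.

>>> carry_out([
  [0,0,40,0,0,0],
  [20,0,60,0,0,0],
  [40,0,60,0,0,0],
  [60,0,60,0,0,0],
  [80,0,60,0,0,0],
  [95,0,60,0,0,0],
  [103,0,60,0,0,0],
  [106,0,60,0,0,0],
  [107,0,60,0,0,0],
  [107,0,60,0,0,0],
  [109,0,60,0,0,0],
  [109,0,60,0,0,0],
])

```text
time: 7.62
ee_pos: [808.2, -74.7, 18.9]
ee_rot: [[0.0, 0.262, 0.965], [0.0, 0.965, -0.262], [-1.0, 0.0, 0.0]]
force: [0.2, 1.7, 0.4]
grip_width: 0.3
```

```bash
python3 - <<'E'
from h import *
o=status.get_obs(); p=o["ee_pos"]; tip=p-[0,0,19]; print(p,o["force"])
c=capture("side"); q=proj(c,tip); print(q,proj(c,p+[0,0,17]))
crop(c,"pics/g5.png",int(q[0])-60,int(q[1])-70,120,110,4); print(int(q[0])-60,int(q[1])-70)
E
```

```text
[808.21755544 -74.70712768  18.94115317] [0.2322739  1.6701371  0.39398609]
[337.4600035  193.80438228] [339.03574305 180.41318137]
277 123
```

View pics/g5.png

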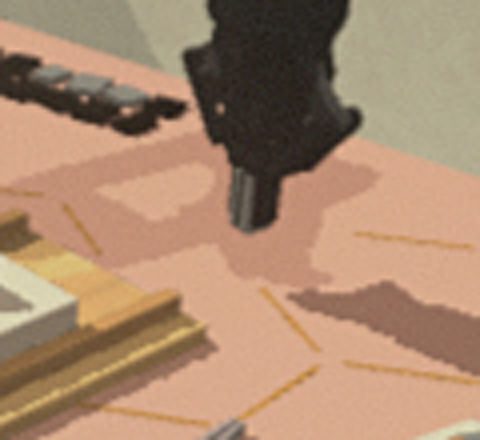

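The tip shows at raw (339.5,180.5). That is exactly the projection of a point 36 mm higher than ee_pos implies, with no contact force. So the real tips sit about 36 mm higher than reported. I'll confirm by touching down slowly.

>>> carry_out([
  [8,0,0,0,0,0],
  [16,0,0,0,0,0],
  [22,0,0,0,0,0],
  [27,0,0,0,0,0],
  [30,0,0,0,0,0],
  [31,0,0,0,0,0],
  [32,0,0,0,0,0],
  [32,0,0,0,0,0],
])

```text
time: 8.68
ee_pos: [808.3, -74.7, -13.0]
ee_rot: [[0.0, 0.262, 0.965], [-0.0, 0.965, -0.262], [-1.0, 0.0, 0.0]]
force: [-0.1, 0.6, 0.9]
grip_width: 0.2
```

>>> carry_out([
  [1,0,0,0,0,0],
  [2,0,0,0,0,0],
  [3,0,0,0,0,0],
  [3,0,0,0,0,0],
])

```text
time: 9.18
ee_pos: [808.1, -74.7, -16.3]
ee_rot: [[-0.0, 0.262, 0.965], [0.0, 0.965, -0.262], [-1.0, -0.0, -0.0]]
force: [0.0, 0.4, 1.2]
grip_width: -0.6
```

>>> carry_out([
  [1,0,0,0,0,0],
  [2,0,0,0,0,0],
  [3,0,0,0,0,0],
  [3,0,0,0,0,0],
])

```text
time: 9.68
ee_pos: [808.3, -74.7, -18.3]
ee_rot: [[0.0, 0.262, 0.965], [-0.0, 0.965, -0.262], [-1.0, 0.0, 0.0]]
force: [-1.1, 0.1, 4.4]
grip_width: -0.0
```

The tips touched the table at ee z of about -18 (expected +19). So the reported z reads 37 mm low, and grasps need ee z = wanted height - 37. The x and y readings agree with the image. Now I'll return to the cam and straddle the bar at ee z of about 30.

>>> carry_out([
  [-40,0,0,0,0,0],
  [-90,0,0,0,0,0],
  [-130,0,-40,0,0,0],
  [-130,0,-90,0,0,0],
  [-130,0,-140,0,0,0],
  [-130,0,-190,0,0,0],
  [-130,0,-240,0,0,0],
  [-130,0,-280,0,0,0],
  [-130,0,-304,0,0,0],
  [-130,0,-310,0,0,0],
  [-115,0,-310,0,0,0],
  [-95,0,-310,0,0,0],
  [-80,0,-310,0,0,0],
  [-68,0,-310,0,0,0],
  [-58,0,-310,0,0,0],
  [-52,0,-310,0,0,0],
  [-49,0,-310,0,0,0],
  [-49,0,-310,0,0,0],
], hand=50)

```text
time: 11.92
ee_pos: [509.2, 6.6, 29.9]
ee_rot: [[0.0, 0.262, 0.965], [-0.0, 0.965, -0.262], [-1.0, 0.0, 0.0]]
force: [-0.6, -0.7, 0.1]
grip_width: 42.7
```

>>> carry_out([
  [0,0,0,0,0,0],
  [0,0,0,0,0,0],
  [0,0,0,0,0,0],
  [0,0,0,0,0,0],
  [0,0,0,0,0,0],
  [0,0,0,0,0,0],
], hand=0, newtons=30)

```text
time: 12.68
ee_pos: [509.7, 7.3, 30.4]
ee_rot: [[0.001, 0.263, 0.965], [0.001, 0.965, -0.263], [-1.0, 0.001, 0.001]]
force: [0.4, 5.1, 4.7]
grip_width: 13.6
```

```bash
python3 - <<'E'
from cell import status
for i in range(1):
    o=status.get_obs(); print(o["time"],o["ee_pos"],o["force"],o["moment"],o["grip_width"])
E
```

```text
12.675 [509.65051988   7.3134165   30.35706408] [0.39627485 5.1018592  4.71863361] [0.79879665 0.03158354 0.02434574] 13.619653866413291
```

>>> carry_out([
  [0,1,0,0,0,0],
  [0,1,0,-2,0,0],
  [0,1,0,-4,0,0],
  [0,1,0,-6,0,0],
  [0,1,0,-6,0,0],
])

```text
time: 13.3
ee_pos: [509.7, 7.5, 30.4]
ee_rot: [[0.001, 0.159, 0.987], [-0.0, 0.987, -0.159], [-1.0, -0.0, 0.001]]
force: [-0.6, 2.9, 4.9]
grip_width: 13.1
```

```bash
cat > st.py <<'E'
from cell import status
import numpy as np
o=status.get_obs();R=o["ee_rot"];print(round(o["time"],2),o["ee_pos"].round(1),"F",np.round(o["force"],1),"M",np.round(o["moment"],3),"w",round(o["grip_width"],1),"jaw deg",round(float(np.degrees(np.arctan2(R[1][1],R[0][1]))),2),"j6",round(float(np.degrees(o["joint_positions"][5])),1))
E
python3 st.py
```

```text
13.3 [509.7   7.5  30.4] F [-0.6  2.9  4.9] M [0.404 0.089 0.09 ] w 13.1 jaw deg 80.83 j6 -84.7
```

>>> carry_out([
  [0,0,0,-1.5,0,0],
  [0,0,0,-3,0,0],
  [0,0,0,-3,0,0],
])

```text
time: 13.68
ee_pos: [509.7, 7.6, 30.4]
ee_rot: [[0.001, 0.108, 0.994], [-0.0, 0.994, -0.108], [-1.0, 0.0, 0.001]]
force: [0.2, 3.8, 5.4]
grip_width: 13.5
```

```bash
python3 st.py
```

```text
13.68 [509.7   7.6  30.4] F [0.2 3.8 5.4] M [0.471 0.127 0.084] w 13.5 jaw deg 83.82 j6 -87.7
```

>>> carry_out([
  [0,0,0,-1,0,0],
  [0,0,0,-2,0,0],
  [0,0,0,-2,0,0],
])

```text
time: 14.05
ee_pos: [509.7, 7.7, 30.4]
ee_rot: [[0.001, 0.075, 0.997], [0.0, 0.997, -0.075], [-1.0, 0.001, 0.001]]
force: [-0.5, 1.6, 5.0]
grip_width: 13.4
```

```bash
python3 st.py
```

```text
14.05 [509.7   7.7  30.4] F [-0.5  1.6  5. ] M [ 0.313  0.076 -0.651] w 13.4 jaw deg 85.69 j6 -89.6
```

The firm stop is reached at a jaw angle of about 85° (moment -0.65 N m), so the cam is open. It also gives a sign yaw of -5° and an axis at (509.7, 7.7). I'll relax, let go and move to the wing handle.

>>> carry_out([
  [0,0,0,1,0,0],
  [0,0,0,1,0,0],
])

```text
time: 14.3
ee_pos: [509.7, 7.6, 30.3]
ee_rot: [[0.001, 0.091, 0.996], [0.0, 0.996, -0.091], [-1.0, 0.0, 0.001]]
force: [-0.4, 3.1, 5.9]
grip_width: 13.7
```

>>> carry_out([
  [0,0,0,0,0,0],
  [0,0,0,0,0,0],
  [0,0,0,0,0,0],
  [0,0,0,0,0,0],
  [-15,0,0,0,0,0],
  [-40,0,0,0,0,0],
  [-60,0,10,9,0,0],
  [-70,0,25,18,0,0],
  [-70,0,40,27,0,0],
  [-70,0,55,36,0,0],
  [-70,0,70,45,0,0],
  [-70,0,85,54,0,0],
  [-70,0,100,63,0,0],
  [-70,0,112,72,0,0],
  [-70,0,122,81,0,0],
  [-70,-0.5,126,90,0,0],
  [-70,-0.5,126,90,0,0],
  [-50,-0.5,126,90,0,0],
], hand=60)

```text
time: 16.55
ee_pos: [636.4, -4.5, 82.0]
ee_rot: [[0.005, 0.996, -0.087], [-0.0, -0.087, -0.996], [-1.0, 0.005, -0.0]]
force: [0.5, -0.7, -0.4]
grip_width: 51.2
```

```bash
python3 st.py; python3 - <<'E'
from h import *
c=capture("side")
a=cv2.resize(c["pixels"][130:260,150:330,::-1],None,fx=4,fy=4,interpolation=cv2.INTER_CUBIC)
cv2.imwrite("pics/w1.png",(255*(a/255.)**.6).astype(np.uint8)); print(((proj(c,(635,-5,68))-[150,130])*4).round())
E
```

```text
16.55 [636.4  -4.5  82. ] F [ 0.5 -0.7 -0.4] M [-0.057  0.009  0.027] w 51.2 jaw deg -5.01 j6 0.8
[461. 211.]
```

View pics/w1.png

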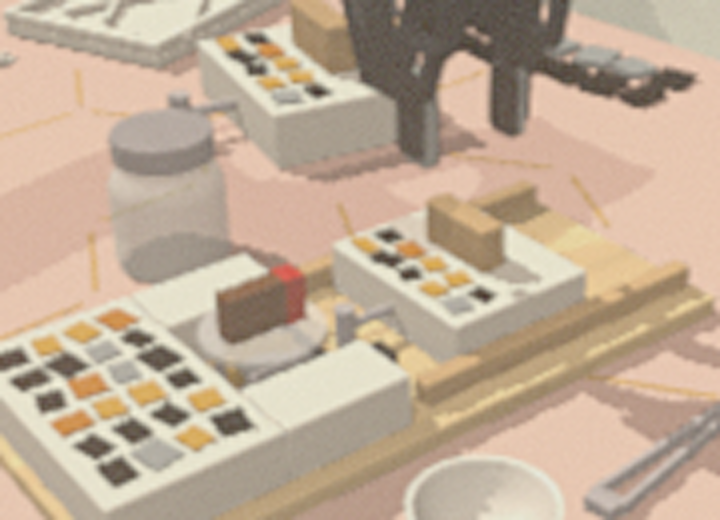

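The bar now points along the sign with its red end at (290,290), towards the wing. The handle at (465,230) lies midway between the fingers, at u=418 and u=510. I'll go down and grip.

>>> carry_out([
  [15,0,0,0,0,0],
  [30,0,0,0,0,0],
  [42,0,0,0,0,0],
  [50,0,0,0,0,0],
  [53,0,0,0,0,0],
  [53,0,0,0,0,0],
])

```text
time: 17.35
ee_pos: [634.8, -4.4, 26.7]
ee_rot: [[-0.0, 0.996, -0.091], [-0.0, -0.091, -0.996], [-1.0, -0.0, 0.0]]
force: [-0.2, -0.4, 0.3]
grip_width: 51.2
```

>>> carry_out([
  [0,0,0,0,0,0],
  [0,0,0,0,0,0],
  [0,0,0,0,0,0],
  [0,0,0,0,0,0],
  [0,0,0,0,0,0],
  [0,0,0,0,0,0],
  [0,0,0,0,0,0],
], hand=0, newtons=30)

```text
time: 18.23
ee_pos: [635.4, -4.4, 27.4]
ee_rot: [[0.001, 0.996, -0.091], [-0.0, -0.091, -0.996], [-1.0, 0.001, -0.0]]
force: [0.5, -0.0, 4.9]
grip_width: 15.5
```

```bash
python3 st.py
```

```text
18.23 [635.4  -4.4  27.4] F [ 0.5 -0.   4.9] M [-0.022 -0.08  -0.014] w 15.5 jaw deg -5.2 j6 1.0
```

Gripped (15.5 mm); the wing origin is at about 111.3 mm. I'll lift 1 mm to ease the 5 N pressing down, then slide in.

>>> carry_out([
  [-1,0,0,0,0,0],
  [-1,-2,0,0,0,0],
  [-1,-4,0,0,0,0],
  [-1,-6,0,0,0,0],
  [-1,-8,0,0,0,0],
  [-1,-10,0,0,0,0],
  [-1,-12,0,0,0,0],
  [-1,-12,0,0,0,0],
])

```text
time: 19.23
ee_pos: [621.9, -3.2, 27.5]
ee_rot: [[-0.002, 0.996, -0.091], [0.0, -0.091, -0.996], [-1.0, -0.002, 0.0]]
force: [0.6, -0.0, -2.4]
grip_width: 15.3
```

```bash
python3 st.py
```

```text
19.23 [621.9  -3.2  27.5] F [ 0.6 -0.  -2.4] M [ 0.013 -0.02  -0.006] w 15.3 jaw deg -5.2 j6 1.0
```

>>> carry_out([
  [0,-2,0,0,0,0],
  [0,-4,0,0,0,0],
  [0,-6,0,0,0,0],
  [0,-8,0,0,0,0],
  [0,-10,0,0,0,0],
  [0,-12,0,0,0,0],
  [0,-12,0,0,0,0],
])

```text
time: 20.1
ee_pos: [610.6, -2.2, 27.8]
ee_rot: [[-0.0, 0.996, -0.091], [-0.0, -0.091, -0.996], [-1.0, -0.0, 0.0]]
force: [0.5, -0.2, -3.0]
grip_width: 15.6
```

```bash
python3 st.py
```

```text
20.1 [610.6  -2.2  27.8] F [ 0.5 -0.2 -3. ] M [-0.015  0.032  0.037] w 15.6 jaw deg -5.2 j6 1.0
```

Origin is now about 86.4 mm and the force is small. I'll lower 0.5 mm to give the wing's weight back to the board, then creep in.

>>> carry_out([
  [0.5,-1,0,0,0,0],
  [0.5,-2,0,0,0,0],
  [0.5,-2,0,0,0,0],
])

```text
time: 20.48
ee_pos: [609.0, -2.0, 27.4]
ee_rot: [[0.0, 0.996, -0.091], [-0.0, -0.091, -0.996], [-1.0, 0.0, 0.0]]
force: [0.7, -0.6, -1.1]
grip_width: 15.5
```

>>> carry_out([
  [0,-1,0,0,0,0],
  [0,-1.5,0,0,0,0],
  [0,-1.5,0,0,0,0],
])

```text
time: 20.85
ee_pos: [607.6, -1.9, 27.4]
ee_rot: [[0.0, 0.996, -0.091], [-0.0, -0.091, -0.996], [-1.0, 0.0, 0.0]]
force: [1.1, 0.2, -2.2]
grip_width: 15.2
```

>>> carry_out([
  [0,-1,0,0,0,0],
  [0,-1,0,0,0,0],
])

```text
time: 21.1
ee_pos: [606.5, -1.8, 27.4]
ee_rot: [[0.0, 0.996, -0.091], [-0.0, -0.091, -0.996], [-1.0, 0.0, -0.0]]
force: [1.0, -0.6, -1.6]
grip_width: 15.4
```

>>> carry_out([
  [0,-1,0,0,0,0],
  [0,-1,0,0,0,0],
])

```text
time: 21.35
ee_pos: [605.5, -1.7, 27.4]
ee_rot: [[0.0, 0.996, -0.091], [-0.0, -0.091, -0.996], [-1.0, 0.0, -0.0]]
force: [0.5, 0.2, -0.8]
grip_width: 15.3
```

>>> carry_out([
  [0,-0.7,0,0,0,0],
  [0,-0.7,0,0,0,0],
])

```text
time: 21.6
ee_pos: [604.9, -1.6, 27.4]
ee_rot: [[0.0, 0.996, -0.091], [-0.0, -0.091, -0.996], [-1.0, 0.0, -0.0]]
force: [1.0, 0.0, -0.8]
grip_width: 15.7
```

>>> carry_out([
  [0,-0.7,0,0,0,0],
  [0,-0.7,0,0,0,0],
])

```text
time: 21.85
ee_pos: [604.2, -1.6, 27.4]
ee_rot: [[0.0, 0.996, -0.091], [-0.0, -0.091, -0.996], [-1.0, 0.0, -0.0]]
force: [1.3, 0.3, -1.1]
grip_width: 15.3
```

>>> carry_out([
  [0,-0.7,0,0,0,0],
  [0,-0.7,0,0,0,0],
])

```text
time: 22.1
ee_pos: [603.5, -1.5, 27.4]
ee_rot: [[0.0, 0.996, -0.091], [-0.0, -0.091, -0.996], [-1.0, 0.0, -0.0]]
force: [1.8, -0.4, 0.2]
grip_width: 15.7
```

>>> carry_out([
  [0,-0.7,0,0,0,0],
  [0,-0.7,0,0,0,0],
])

```text
time: 22.35
ee_pos: [602.7, -1.4, 27.4]
ee_rot: [[0.0, 0.996, -0.091], [-0.0, -0.091, -0.996], [-1.0, 0.0, -0.0]]
force: [1.2, -0.7, 1.0]
grip_width: 15.5
```

>>> carry_out([
  [0,-0.6,0,0,0,0],
  [0,-0.6,0,0,0,0],
])

```text
time: 22.6
ee_pos: [602.2, -1.4, 27.4]
ee_rot: [[0.0, 0.996, -0.091], [-0.0, -0.091, -0.996], [-1.0, 0.0, -0.0]]
force: [1.5, 0.8, 1.1]
grip_width: 15.4
```

>>> carry_out([
  [0,-0.7,0,0,0,0],
  [0,-0.7,0,0,0,0],
])

```text
time: 22.85
ee_pos: [601.5, -1.4, 27.4]
ee_rot: [[0.0, 0.996, -0.091], [-0.0, -0.091, -0.996], [-1.0, 0.0, 0.0]]
force: [2.4, -0.4, 0.5]
grip_width: 15.2
```

>>> carry_out([
  [0,-0.7,0,0,0,0],
  [0,-0.7,0,0,0,0],
])

```text
time: 23.1
ee_pos: [601.2, -1.3, 27.4]
ee_rot: [[0.001, 0.996, -0.091], [-0.0, -0.091, -0.996], [-1.0, 0.001, -0.0]]
force: [3.7, -0.3, -0.1]
grip_width: 15.5
```

```bash
python3 st.py
```

```text
23.1 [601.2  -1.3  27.4] F [ 3.7 -0.3 -0.1] M [-0.064 -0.586 -0.079] w 15.5 jaw deg -5.21 j6 1.1
```

Contact with the rubber: about 2.5 N at a wing origin of about 77 mm. From that I expect the slack to end at around 1.9 rad. I'll let go and go back to the cam bar.

>>> carry_out([
  [0,0,0,0,0,0],
  [0,0,0,0,0,0],
  [0,0,0,0,0,0],
  [0,0,0,0,0,0],
  [-15,0,0,0,0,0],
  [-40,0,0,0,0,0],
  [-60,-8,0,-9,0,0],
  [-70,-20,0,-18,0,0],
  [-70,-32,0,-27,0,0],
  [-70,-44,0,-36,0,0],
  [-70,-56,0,-45,0,0],
  [-70,-66,0,-54,0,0],
  [-70,-76,0,-63,0,0],
  [-70,-84,0,-72,0,0],
  [-70,-90,-0.7,-81,0,0],
  [-70,-91.5,-0.7,-90,0,0],
  [-70,-91.5,-0.7,-90,0,0],
  [-60,-91.5,-0.7,-90,0,0],
], hand=50)

```text
time: 25.35
ee_pos: [510.9, 7.7, 88.2]
ee_rot: [[0.003, 0.093, 0.996], [-0.0, 0.996, -0.093], [-1.0, 0.0, 0.003]]
force: [-0.1, 0.1, 0.1]
grip_width: 43.0
```

```bash
python3 st.py; python3 - <<'E'
from h import *
c=capture("side")
a=cv2.resize(c["pixels"][130:260,150:330,::-1],None,fx=4,fy=4,interpolation=cv2.INTER_CUBIC)
cv2.imwrite("pics/w2.png",(255*(a/255.)**.6).astype(np.uint8))
E
```

```text
25.35 [510.9   7.7  88.2] F [-0.1  0.1  0.1] M [ 0.038 -0.051 -0.007] w 43.0 jaw deg 84.65 j6 -88.5
```

View pics/w2.png

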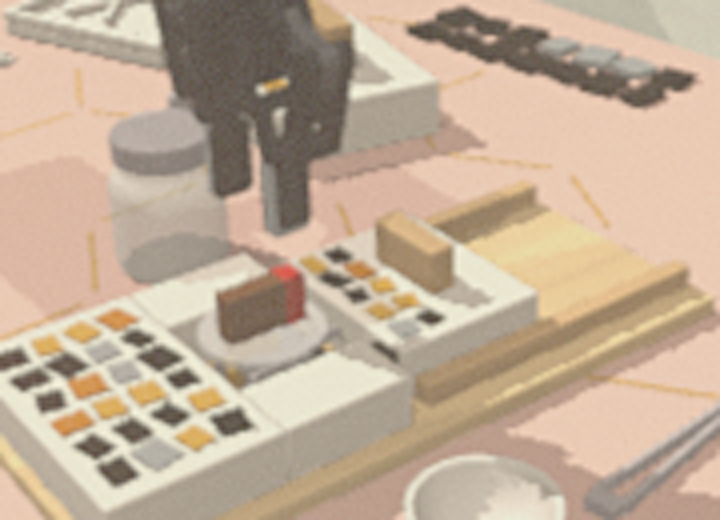

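The wing is in: the stud has gone under the cam cover at (330,340), the face is at the pads, and the bar is still open with its red end at (290,290). Going down to grip.

>>> carry_out([
  [15,0,0,0,0,0],
  [30,0,0,0,0,0],
  [44,0,0,0,0,0],
  [52,0,0,0,0,0],
  [56,0,0,0,0,0],
  [56,0,0,0,0,0],
])

```text
time: 26.15
ee_pos: [509.5, 7.8, 31.1]
ee_rot: [[-0.0, 0.091, 0.996], [0.0, 0.996, -0.091], [-1.0, 0.0, -0.0]]
force: [0.0, 0.4, -0.2]
grip_width: 42.8
```

>>> carry_out([
  [0,0,0,0,0,0],
  [0,0,0,0,0,0],
  [0,0,0,0,0,0],
  [0,0,0,0,0,0],
  [0,0,0,0,0,0],
  [0,0,0,0,0,0],
  [0,0,0,0,0,0],
], hand=0, newtons=40)

```text
time: 27.02
ee_pos: [510.0, 7.7, 31.9]
ee_rot: [[0.001, 0.091, 0.996], [-0.0, 0.996, -0.091], [-1.0, 0.0, 0.001]]
force: [-0.8, 0.2, 6.0]
grip_width: 12.9
```

```bash
python3 st.py
```

```text
27.02 [510.    7.7  31.9] F [-0.8  0.2  6. ] M [-0.069  0.196 -0.154] w 12.9 jaw deg 84.79 j6 -88.7
```

>>> carry_out([
  [0,0,0,5,0,0],
  [0,0,0,10,0,0],
  [0,0,0,10,0,0],
])

```text
time: 27.4
ee_pos: [510.0, 7.3, 31.9]
ee_rot: [[0.001, 0.263, 0.965], [-0.001, 0.965, -0.263], [-1.0, -0.0, 0.001]]
force: [-1.4, -1.8, 5.7]
grip_width: 13.2
```

```bash
python3 st.py
```

```text
27.4 [510.    7.3  31.9] F [-1.4 -1.8  5.7] M [-0.259  0.11   0.022] w 13.2 jaw deg 74.78 j6 -78.6
```

>>> carry_out([
  [-1,0,0,5,0,0],
  [-1,0,0,10,0,0],
  [-1,0,0,15,0,0],
  [-1,0,0,20,0,0],
  [-1,0,0,25,0,0],
  [-1,0,0,25,0,0],
])

```text
time: 28.15
ee_pos: [509.5, 6.6, 31.9]
ee_rot: [[-0.0, 0.644, 0.765], [-0.002, 0.765, -0.644], [-1.0, -0.002, 0.001]]
force: [0.6, -5.6, -2.2]
grip_width: 12.7
```

```bash
python3 st.py
```

```text
28.15 [509.5   6.6  31.9] F [ 0.6 -5.6 -2.2] M [-0.894 -0.089 -0.065] w 12.7 jaw deg 49.88 j6 -53.7
```

>>> carry_out([
  [0,0,0,4,0,0],
  [0,0,0,8,0,0],
  [0,0,0,8,0,0],
])

```text
time: 28.52
ee_pos: [509.3, 6.4, 31.9]
ee_rot: [[-0.001, 0.744, 0.668], [-0.002, 0.668, -0.744], [-1.0, -0.002, 0.001]]
force: [0.1, -6.6, -2.3]
grip_width: 13.1
```

```bash
python3 st.py
```

```text
28.52 [509.3   6.4  31.9] F [ 0.1 -6.6 -2.3] M [-0.98  -0.081 -0.053] w 13.1 jaw deg 41.91 j6 -45.7
```

>>> carry_out([
  [0,0,0,4,0,0],
  [0,0,0,8,0,0],
  [0,0,0,8,0,0],
])

```text
time: 28.9
ee_pos: [509.0, 6.2, 31.9]
ee_rot: [[-0.001, 0.83, 0.558], [-0.002, 0.558, -0.83], [-1.0, -0.002, 0.001]]
force: [-1.0, -6.4, -1.0]
grip_width: 12.8
```

```bash
python3 st.py
```

```text
28.9 [509.    6.2  31.9] F [-1.  -6.4 -1. ] M [-1.099  0.02  -0.04 ] w 12.8 jaw deg 33.92 j6 -37.7
```

The grip point is circling with a radius of about 2 mm, so the axis is really nearer (508, 8), and the side force would upset the torque reading. I'll regrip on the axis; the cam stays where it is.

>>> carry_out([
  [0,0,0,0,0,0],
  [0,0,0,0,0,0],
  [0,0,0,0,0,0],
  [0,-1.4,-1,0,0,0],
  [0,-1.4,-1,0,0,0],
], hand=40)

```text
time: 29.52
ee_pos: [507.6, 7.9, 32.3]
ee_rot: [[-0.0, 0.831, 0.556], [0.0, 0.556, -0.831], [-1.0, -0.0, -0.0]]
force: [0.7, -0.3, -0.2]
grip_width: 34.3
```

```bash
python3 st.py
```

```text
29.52 [507.6   7.9  32.3] F [ 0.7 -0.3 -0.2] M [-0.021  0.005  0.014] w 34.3 jaw deg 33.81 j6 -37.7
```

>>> carry_out([
  [0,0,0,0,0,0],
  [0,0,0,0,0,0],
  [0,0,0,0,0,0],
  [0,0,0,0,0,0],
  [0,0,0,0,0,0],
  [0,0,0,0,0,0],
], hand=0, newtons=40)

```text
time: 30.28
ee_pos: [507.9, 7.8, 32.4]
ee_rot: [[0.0, 0.831, 0.556], [0.0, 0.556, -0.831], [-1.0, 0.0, 0.0]]
force: [-1.0, 1.1, 4.0]
grip_width: 12.9
```

```bash
python3 st.py
```

```text
30.27 [507.9   7.8  32.4] F [-1.   1.1  4. ] M [0.108 0.134 0.018] w 12.9 jaw deg 33.79 j6 -37.7
```

>>> carry_out([
  [0,0,0,3,0,0],
  [0,0,0,6,0,0],
  [0,0,0,6,0,0],
])

```text
time: 30.65
ee_pos: [507.9, 7.8, 32.4]
ee_rot: [[0.0, 0.884, 0.467], [0.0, 0.467, -0.884], [-1.0, 0.0, -0.0]]
force: [-1.2, -0.6, 4.8]
grip_width: 13.2
```

```bash
python3 st.py
```

```text
30.65 [507.9   7.8  32.4] F [-1.2 -0.6  4.8] M [ 0.148  0.161 -0.065] w 13.2 jaw deg 27.82 j6 -31.7
```

>>> carry_out([
  [0,0,0,3,0,0],
  [0,0,0,6,0,0],
  [0,0,0,6,0,0],
])

```text
time: 31.02
ee_pos: [507.9, 7.8, 32.4]
ee_rot: [[0.0, 0.928, 0.372], [0.0, 0.372, -0.928], [-1.0, 0.0, -0.0]]
force: [-1.5, 0.4, 4.6]
grip_width: 13.2
```

```bash
python3 st.py
```

```text
31.02 [507.9   7.8  32.4] F [-1.5  0.4  4.6] M [ 0.12   0.223 -0.053] w 13.2 jaw deg 21.82 j6 -25.7
```

>>> carry_out([
  [0,0,0,3,0,0],
  [0,0,0,6,0,0],
  [0,0,0,6,0,0],
])

```text
time: 31.4
ee_pos: [507.9, 7.8, 32.5]
ee_rot: [[0.0, 0.962, 0.273], [0.0, 0.273, -0.962], [-1.0, 0.0, -0.0]]
force: [-1.7, 1.1, 5.1]
grip_width: 13.0
```

```bash
python3 st.py
```

```text
31.4 [507.9   7.8  32.5] F [-1.7  1.1  5.1] M [ 0.151  0.203 -0.088] w 13.0 jaw deg 15.83 j6 -19.7
```

Free turning now reads about -0.06, which is the arm settling back after each hold row. I'll read the torque while still moving instead, so no hold rows from here.

>>> carry_out([
  [0,0,0,2,0,0],
  [0,0,0,4,0,0],
  [0,0,0,6,0,0],
])

```text
time: 31.78
ee_pos: [507.9, 7.8, 32.5]
ee_rot: [[0.0, 0.985, 0.17], [0.0, 0.17, -0.985], [-1.0, 0.0, -0.0]]
force: [-1.6, 1.4, 6.1]
grip_width: 13.0
```

```bash
python3 st.py
```

```text
31.77 [507.9   7.8  32.5] F [-1.6  1.4  6.1] M [0.119 0.195 0.042] w 13.0 jaw deg 9.8 j6 -13.7
```

>>> carry_out([
  [0,0,0,1.5,0,0],
  [0,0,0,3,0,0],
])

```text
time: 32.02
ee_pos: [507.9, 7.8, 32.5]
ee_rot: [[0.0, 0.993, 0.119], [0.0, 0.119, -0.993], [-1.0, 0.0, -0.0]]
force: [-1.6, 0.9, 5.1]
grip_width: 13.0
```

```bash
python3 st.py
```

```text
32.02 [507.9   7.8  32.5] F [-1.6  0.9  5.1] M [0.118 0.174 0.01 ] w 13.0 jaw deg 6.82 j6 -10.7
```

>>> carry_out([
  [0,0,0,1.5,0,0],
  [0,0,0,3,0,0],
])

```text
time: 32.28
ee_pos: [507.9, 7.8, 32.5]
ee_rot: [[0.0, 0.998, 0.067], [0.0, 0.067, -0.998], [-1.0, 0.0, -0.0]]
force: [-0.7, 0.3, 4.8]
grip_width: 13.0
```

```bash
python3 st.py
```

```text
32.27 [507.9   7.8  32.5] F [-0.7  0.3  4.8] M [0.137 0.162 0.065] w 13.0 jaw deg 3.82 j6 -7.7
```

>>> carry_out([
  [0,0,0,1.5,0,0],
  [0,0,0,3,0,0],
])

```text
time: 32.52
ee_pos: [507.9, 7.8, 32.5]
ee_rot: [[0.0, 1.0, 0.014], [0.0, 0.014, -1.0], [-1.0, 0.0, -0.0]]
force: [-1.3, 0.8, 5.0]
grip_width: 12.8
```

```bash
python3 st.py
```

```text
32.52 [507.9   7.8  32.5] F [-1.3  0.8  5. ] M [0.064 0.226 0.053] w 12.8 jaw deg 0.82 j6 -4.7
```

>>> carry_out([
  [0,0,0,1.5,0,0],
  [0,0,0,3,0,0],
])

```text
time: 32.78
ee_pos: [507.9, 7.8, 32.5]
ee_rot: [[0.0, 0.999, -0.038], [0.0, -0.038, -0.999], [-1.0, 0.0, -0.0]]
force: [-0.5, 0.6, 5.0]
grip_width: 13.1
```

```bash
python3 st.py
```

```text
32.77 [507.9   7.8  32.5] F [-0.5  0.6  5. ] M [0.171 0.189 0.048] w 13.1 jaw deg -2.18 j6 -1.7
```

>>> carry_out([
  [0,0,0,1.5,0,0],
  [0,0,0,3,0,0],
])

```text
time: 33.02
ee_pos: [507.9, 7.8, 32.5]
ee_rot: [[0.0, 0.996, -0.09], [0.0, -0.09, -0.996], [-1.0, 0.0, -0.0]]
force: [-1.7, 0.6, 5.3]
grip_width: 13.3
```

```bash
python3 st.py
```

```text
33.02 [507.9   7.8  32.5] F [-1.7  0.6  5.3] M [0.195 0.236 0.074] w 13.3 jaw deg -5.18 j6 1.3
```

>>> carry_out([
  [0,0,0,1.5,0,0],
  [0,0,0,3,0,0],
])

```text
time: 33.28
ee_pos: [507.9, 7.9, 32.5]
ee_rot: [[0.0, 0.99, -0.142], [0.0, -0.142, -0.99], [-1.0, 0.0, -0.0]]
force: [-1.1, 0.1, 4.9]
grip_width: 13.0
```

```bash
python3 st.py
```

```text
33.27 [507.9   7.9  32.5] F [-1.1  0.1  4.9] M [0.194 0.221 0.104] w 13.0 jaw deg -8.18 j6 4.3
```

>>> carry_out([
  [0,0,0,1.5,0,0],
  [0,0,0,3,0,0],
])

```text
time: 33.52
ee_pos: [507.9, 7.8, 32.5]
ee_rot: [[0.0, 0.981, -0.194], [0.0, -0.194, -0.981], [-1.0, 0.0, -0.0]]
force: [-0.3, 0.9, 4.0]
grip_width: 12.9
```

```bash
python3 st.py
```

```text
33.52 [507.9   7.8  32.5] F [-0.3  0.9  4. ] M [0.155 0.242 0.161] w 12.9 jaw deg -11.17 j6 7.3
```

>>> carry_out([
  [0,0,0,1.5,0,0],
  [0,0,0,3,0,0],
])

```text
time: 33.78
ee_pos: [507.9, 7.9, 32.5]
ee_rot: [[0.0, 0.97, -0.245], [0.0, -0.245, -0.97], [-1.0, 0.0, -0.0]]
force: [-1.3, 0.8, 4.7]
grip_width: 13.4
```

```bash
python3 st.py
```

```text
33.77 [507.9   7.9  32.5] F [-1.3  0.8  4.7] M [0.194 0.223 0.185] w 13.4 jaw deg -14.16 j6 10.3
```

The torque has risen from 0.05 to 0.185 N m over the last 12°. That is a pull of about 11 N, with the slack ending near 88° (1.54 rad). I'm aiming for about 0.22 N m, which is 15 N held and about 10 N after letting go.

>>> carry_out([
  [0,0,0,1,0,0],
  [0,0,0,2,0,0],
])

```text
time: 34.02
ee_pos: [507.9, 7.9, 32.5]
ee_rot: [[0.0, 0.961, -0.278], [0.0, -0.278, -0.961], [-1.0, 0.0, -0.0]]
force: [-0.7, 0.8, 5.4]
grip_width: 12.8
```

```bash
python3 st.py
```

```text
34.02 [507.9   7.9  32.5] F [-0.7  0.8  5.4] M [0.226 0.145 0.266] w 12.8 jaw deg -16.14 j6 12.3
```

>>> carry_out([
  [0,0,0,1,0,0],
  [0,0,0,1.5,0,0],
])

```text
time: 34.28
ee_pos: [507.9, 7.9, 32.5]
ee_rot: [[0.0, 0.953, -0.303], [0.0, -0.303, -0.953], [-1.0, 0.0, -0.0]]
force: [-0.6, 1.5, 5.1]
grip_width: 13.7
```

```bash
python3 st.py
```

```text
34.27 [507.9   7.9  32.5] F [-0.6  1.5  5.1] M [0.186 0.229 0.261] w 13.7 jaw deg -17.62 j6 13.7
```

0.26 N m puts the held pull at about 16–18 N. Two thirds of that is about 11–12 N, so I'll stop here, let go straight up and look.

>>> carry_out([
  [0,0,0,0,0,0],
  [0,0,0,0,0,0],
  [0,0,0,0,0,0],
  [0,0,0,0,0,0],
  [-15,0,0,0,0,0],
  [-40,0,0,0,0,0],
  [-70,0,0,0,0,0],
  [-100,0,0,0,0,0],
  [-130,-30,0,0,0,0],
  [-150,-60,0,0,0,0],
  [-150,-60,0,0,0,0],
  [-150,-60,0,0,0,0],
], hand=50)

```text
time: 35.78
ee_pos: [451.4, 25.9, 182.9]
ee_rot: [[0.002, 0.953, -0.304], [-0.0, -0.304, -0.953], [-1.0, 0.002, -0.0]]
force: [-0.9, -0.5, 0.2]
grip_width: 42.8
```

```bash
python3 st.py; python3 - <<'E'
from h import *
c=capture("side")
a=cv2.resize(c["pixels"][130:280,150:350,::-1],None,fx=4,fy=4,interpolation=cv2.INTER_CUBIC)
cv2.imwrite("pics/e1.png",(255*(a/255.)**.6).astype(np.uint8))
P=lambda n,p:print(n,((proj(c,p)-[150,130])*4).round())
a=np.radians(-5); X=np.array([np.cos(a),np.sin(a)]);Y=np.array([-X[1],X[0]]); o=np.array([508,7.9])
for ox in(77,78.5): # expected wing far top-right corner and near right corner
    for dx,dy in((55,-55),(-35,-55)):
        p=o+X*(ox+dx)+Y*dy; P((ox,dx),(*p,42))
for ph in(95,102,108):
    b=np.radians(-5-ph); P(("red end",ph),(*(o+22*np.array([np.cos(b),np.sin(b)])),71))
E
```

```text
35.77 [451.4  25.9 182.9] F [-0.9 -0.5  0.2] M [-0.01   0.029 -0.027] w 42.8 jaw deg -17.69 j6 15.6
(77, 55) [533. 290.]
(77, -35) [396. 351.]
(78.5, 55) [535. 289.]
(78.5, -35) [398. 350.]
('red end', 95) [279. 302.]
('red end', 102) [274. 304.]
('red end', 108) [269. 305.]
```

View pics/e1.png

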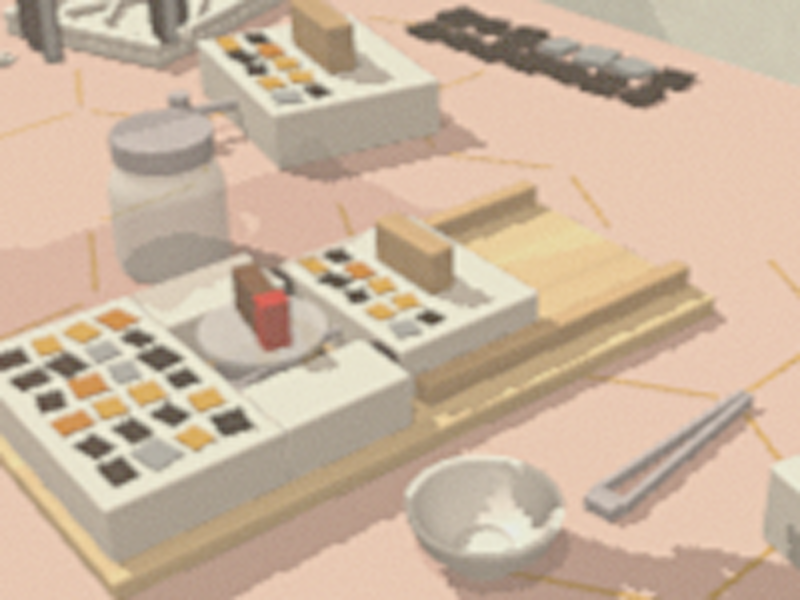

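The picture shows the bar turned about 100° with its red end at (272,300). The wing sits straight at the pads with its far corner at (537,290), which matches an origin of about 78 mm. The jar, dish and tweezers haven't moved, and the gripper is clear. Handing in.

```bash
python3 -c "
from cell import job_done
print(job_done())"
```

```text
the job is handed in; nothing more can be done
None
```

The end piece is joined and the job is handed in at about 36 s, but I estimated the final pull rather than measuring it. I opened the cam to its stop, slid the smallest wing in until it just met the rubber (about 2.5 N), turned the cam clockwise to about 1.79 rad, then let go and moved clear.

**Pull on the stud:** The last turning torque was about 0.26 N m, about 0.2 above the free cam.
- **From the torque:** about 18–19 N held, so roughly 12 N after letting go.
- **From the angle past the slack (50 N/rad):** about 13 N held, so roughly 8–9 N after letting go.
- Both released values are inside 6–15 N, but the two disagree by about a third. With friction varying by a fifth, the torque figure allows a held pull of about 15.5–23 N, so staying below 20 N is likely but not proven.

**Final picture:** The wing is straight, with its origin at about 78 mm. The jar, dish and tweezers are where they were, and the gripper touches nothing.

**Disagreements along the way:**
- **Height reading:** The reported tool height was about 37 mm too low. My first grip closed on nothing above the bar; touching the table gave the correction.
- **Cam axis:** My first position was about 2 mm off, which showed as side force while turning, so I gripped the bar again on the axis.

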